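Seat the burner cap on its locating pin

TASK

Pick up the loose black burner cap from the worktop and set it, collar upwards, on the crown of the bare burner of the hob: slide it about gently until its hole drops over the locating pin and it lies fully home, flush and level on the crown. Don't drop it, don't press it hard against the burner (the metal chips, keep well below 25 N), and leave everything else where it is.

Things in the scene. Friction and masses are not known exactly. Their poses are not given: they have to be found in the camera images.
- cap: The loose burner cap, black metal, 0.1 to 0.2 kg, collar up on the worktop: a round disc, 76 mm diameter, 8 mm thick, with an upright collar in its middle, 32 mm outer diameter, rising 28 mm above the disc (36 mm in all), to grip it by. A 13 mm hole runs through collar and disc on the axis. Origin: centre of the underside, on the hole's axis; z up along the axis. The yaw does not matter.
- burner: The bare burner (no cap, no pan support): a flat steel dish, 116 mm diameter, rim 6 mm high, fixed on the hob. Origin: the dish's centre at the level of the hob's top, 70 mm above the worktop; z up. In it stands an aluminium crown, 66 mm diameter, flat top 22 mm above this origin, with a locating pin in the crown's centre. A seated cap's underside lies on the crown's top.
- pin_level (a point): Point on the dish's axis at the height of the locating pin's tip, 30 mm above the burner's origin. The pin: steel, 10 mm diameter, 8 mm high over the crown's top, flat tip with bevelled edge. Crown and pin together are fitted off-centre: the pin stands 7 mm sideways of this point, in a direction that differs each time and is not reported (visible in pictures). They are rigid and do not give.
- hob: The white two-burner hob, 290 mm (its x) by 460 mm (its y), flat top 70 mm above the worktop, fixed, black knobs on the front (-x). Origin under its centre. The two burners are 230 mm apart along its y; either may be the bare one.
- burner_full: The hob's other burner, complete: the same dish, crown and pin with a cap already seated (top of its collar 58 mm above this origin) and a black wire pan support 168 mm square and 32 mm high round it. Fixed. Origin as for the bare burner. Not to be used.
- pan_support: Bystander: loose black wire pan support, 168 mm square, 32 mm high, on the worktop left of the hob.
- jar_lid: Bystander: plain steel jar lid, a solid-looking disc of 72 mm diameter, 14 mm high, without hole or collar.
- salt: Bystander: small glass salt jar, 40 mm diameter, 75 mm high.
- mug: Bystander: blue mug, 80 mm diameter, 90 mm high.
- bowl: Bystander: white bowl, 120 mm diameter, 50 mm high.
- spice: Bystander: spice jar, 44 mm diameter, 90 mm high.
There are look-alikes about, which are no part of the job. Leave any orange or turquoise look-alike of the cap alone.

How it is judged (in metres and radians):
On the way, in this order (a step that is already met when the one before it is completed fails the run):
1. the cap is lifted off the worktop, above the height of the crown (z of cap in the frame of burner above 0.035 m), for 0.1 s.
2. the cap lies on the crown with its hole over the pin, flush and level (z of cap in the frame of burner between 0.0195 and 0.0238 m and horizontal distance between cap and burner below 0.013 m and angle between cap's own z axis and vertical below 0.05 rad), for 0.2 s.
At the end, for the whole second after the job is handed in: The cap lies at rest on the crown of the bare burner, collar up, its hole over the pin: underside 22 mm above the burner's origin (19.5 to 23.8 mm), axis within 13 mm of it horizontally, tilt under 0.05 rad, released (all of step 2 and linear speed of cap below 0.01 m/s and contact force between the fingers and cap below 0.1 N); the robot touches nothing.
It fails at once if the cap is pressed or knocked against the burner with more than 25 N (contact force between cap and burner above 25 N).
It fails at once if the cap is let go in the air over the burner (underside more than 15 mm above the crown) (z of cap in the frame of burner above 0.037 m and horizontal distance between cap and burner below 0.06 m and contact force between each of the arm, the fingers and cap below 0.02 N).
It fails at once if a bystander (loose pan support, jar lid, salt jar, mug, bowl or spice jar) is moved more than 20 mm (distance of any of pan_support, jar_lid, salt, mug, bowl, spice from where it was at the start of the episode above 0.02 m).
It also fails if it takes over 64 s, if anything falls off the work surface, if the arm or the gripper's body presses on something with over 40 N, if the wrist force passes 120 N, or if a joint passes its speed limit or range.

ROBOT

A 6-joint arm with a two-finger parallel gripper is mounted at the origin on the work surface. World frame = base frame: x ahead of the robot, y to its left, z up, the work surface at z = 0. Lengths are in mm, angles in rad, forces in N, time in s.
With the tool pointing down it reaches from about 425 to 1125 mm from the base axis. Payload 14.9 kg.
Tool frame: the origin (TCP) lies midway between the tips of the shut fingers; the grasp point (between the pads) lies 19 mm behind it; y points along the fingers, z is the direction in which the jaws open and shut, and the axes are right-handed (so a half turn about y gives the same grasp; the last joint's range is limited). The gripper opens to 91 mm and grips with 3 to 60 N. Pads are 32 mm wide; open, the fingers measure 118 mm over their backs; the gripper's body (76 mm by 178 mm) begins 60 mm behind the grasp point.
Start: joints at [1.126, 0.379, 1.734, -0, 1.028, -0.033], TCP at [280.19, 641.492, 213.932] pointing down, gripper open.
Joint ranges: [-2.77, 2.77], [-0.74, 2.19], [0, 2.66], [-1.06, 4.2], [0.31, 2.87], [-3.08, 3.08]. Speed limits (rad/s): [1.89, 1.89, 2.39, 3.14, 3.14, 3.14].

INTERFACE

Orientations are given as a 3x3 rotation matrix whose columns are the frame's x, y, z axes.
In Python, from station import bot gives the robot as it stands.
- The arm moves only by the tool send_rows, never from a script. Its argument "plan" is a list that holds one entry, the list of rows, each a list of 5 numbers: the gripper command: -1 is shut, 1 is fully open, values between are in proportion, then the shift along the tool's x, y, z normalised to -1 to 1, where 1 is 250 mm, then the turn about the tool's y normalised to -1 to 1, where 1 is 1.5 rad. In form: [[[gripper, tx, ty, tz, roll], ...]]. A call has 1 to 20 rows; each row is the pose to reach, as a shift and turn from the pose measured when the call began, along the tool's axes at that moment; what a row does not reach only later rows make up. A row lasts 1/12 s, in which the tool goes at most 41.7 mm and 7.16 degrees, less where a joint would pass 70% of its speed; a pose out of reach is approached as far as the arm can. A call with a number of a shift or a turn outside -1 to 1 is refused whole. A call with a gripper value outside its range is refused whole. The fingers move at their own pace and stop on an object; "squeeze" is the grip in N (left out, the last holds). Time passes only in rows, so rows that repeat a pose let the fingers close. It gives the time, the measured TCP pose, the force and the opening at its end, in the units of the state.
- bot.state(): the state, without advancing time (a new reading comes with each control period).
- bot.capture(name): name is "side" or "top" or "wrist"; returns the picture (400x640x3 uint8, red, green, blue); there is no depth.
- bot.calibration(name): a dict with "fx", "fy", "cx", "cy" (pixels), "position" and "rotation" of the camera in the world; the wrist camera has in their place "tool_from_camera" (4x4, takes a point from camera to tool coordinates, whose origin is the TCP and whose axes are the tool frame's). Camera axes: x right, y down, z forward; pixel columns grow to the right and rows downward; lengths in mm; the calibration is good to about 2 mm. A picture is of the moment at which its call begins: read the wrist's pose just before it. calibration takes no time and is no camera call.
- bot.hand_in(): hands the job in, once; it reports no verdict.
The state is a dict: "time_s": time; "joint_positions": joint angles; "qd": joint speeds; "tau": joint torques, N m; "ee_pos": TCP position; "tcp_rot": TCP orientation; "force": force on the tool from outside, world axes, zero at the start; "ft_torque": the same for the moment, N m; "gripper_width": finger opening in mm.
Only numpy, scipy, OpenCV 4.12 (cv2) and the standard library are available. Lean on these libraries where they do the work, as an engineer would, in place of code of your own. Each camera call takes 0.05 s, during which the arm holds its last target. There are 200 camera calls.

## Working session

There is one attempt and no reset: what is moved stays moved. The work goes in short steps, Python scripts to look and compute and a tool call to move; the robot and the scene stay as the last step left them, time stands still between calls to the robot, and variables do not carry over. Pictures are saved under pics/ and viewed, about 8 in all and at most 12, crops included, and the job is handed in when it is done.

Besides the shell and the picture viewer there is one more tool, called after "Emit:" as name(argument=value, ...) on one line, values as JSON. send_rows: Moves the arm, as the interface text tells. Scaled input: -1 to 1 covers 250 mm each way for a shift and 1.5 rad each way for a turn. Its arguments: {"type":"object","properties":{"plan":{"type":"array","items":{"type":"array","items":{"type":"array","items":{"type":"number","minimum":-1,"maximum":1}}}},"squeeze":{"type":"number"}},"required":["plan"]}

```bash
mkdir -p pics; cat > h.py <<'E'
import numpy as np, cv2, json
from station import bot
def save(n,img): cv2.imwrite(f'pics/{n}.png',img[:,:,::-1])
def cam(name,st=None):
    c=bot.calibration(name); K=np.array([[c['fx'],0,c['cx']],[0,c['fy'],c['cy']],[0,0,1.]])
    if 'position' in c: return K,np.array(c['rotation']),np.array(c['position'])
    T=np.array(c['tool_from_camera']); R=np.array(st['tcp_rot'])
    return K,R@T[:3,:3],R@T[:3,3]+np.array(st['ee_pos'])
def ray(C,uv,z):
    K,R,p=C; d=R@np.linalg.solve(K,[uv[0],uv[1],1.]); return p+d*(z-p[2])/d[2]
def proj(C,X):
    K,R,p=C; q=K@(R.T@(np.array(X)-p)); return q[:2]/q[2]
E
python3 - <<'E'
from h import *
s=bot.state(); print(s)
for n in('top','side','wrist'):
    save(n+'0',bot.capture(n)); K,R,p=cam(n,s); print(n,K.tolist(),R.round(3).tolist(),p)
E
```

```text
{'time_s': 0.0, 'joint_positions': array([ 1.12571402e+00,  3.79400674e-01,  1.73478668e+00, -1.12449400e-05,
        1.02849183e+00, -3.32834883e-02]), 'qd': array([-0.00032686, -0.00017873, -0.00133573, -0.00093022, -0.00160316,
       -0.00060065]), 'tau': array([-1.58321120e-03, -7.63747001e+01, -4.34363544e+01,  6.50501763e-02,
        4.24388680e-02, -9.31775617e-05]), 'ee_pos': array([280.00614561, 641.12288498, 213.29084977]), 'tcp_rot': array([[ 9.16404634e-01, -4.59090239e-04,  4.00252839e-01],
       [-4.00253101e-01, -9.84816113e-04,  9.16404106e-01],
       [-2.65367344e-05, -9.99999410e-01, -1.08624234e-03]]), 'force': array([-0.08043579,  1.18922838, -0.31119001]), 'ft_torque': array([-0.04032084, -0.01067621,  0.03186989]), 'gripper_width': 91.43824354583764}
top [[454.52000077428085, 0.0, 324.1326898415863], [0.0, 454.52000077428085, 200.53539233706888], [0.0, 0.0, 1.0]] [[0.004, -0.984, 0.18], [-1.0, -0.005, -0.003], [0.003, -0.18, -0.984]] [ 233.81045381    7.69421786 1616.43485819]
side [[423.52886080091525, 0.0, 315.21008474354255], [0.0, 423.52886080091525, 204.4866979803812], [0.0, 0.0, 1.0]] [[0.878, -0.28, 0.388], [-0.478, -0.493, 0.727], [-0.012, -0.824, -0.567]] [    7.91094573 -1011.72904395   886.04829999]
wrist [[292.435642749556, 0.0, 315.6528877970721], [0.0, 292.435642749556, 196.93368612510605], [0.0, 0.0, 1.0]] [[0.4, 0.877, 0.267], [0.917, -0.382, -0.117], [-0.001, 0.291, -0.957]] [204.52483797 673.90217768 383.91900889]
```

View pics/top0.png

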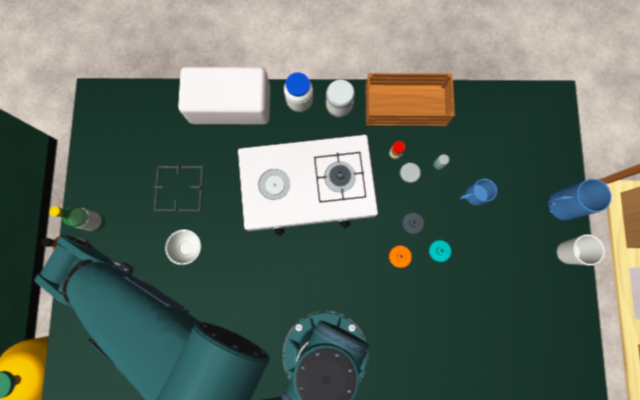

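View pics/side0.png

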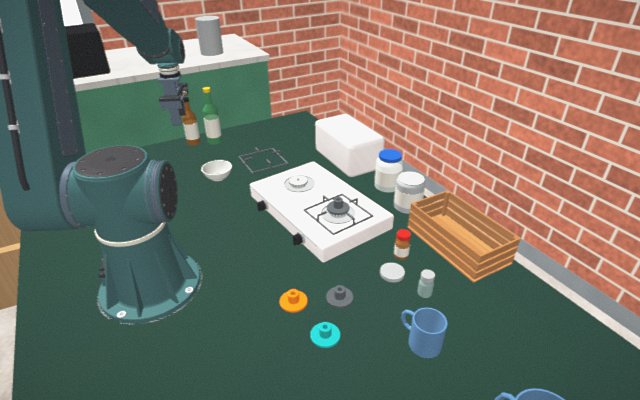

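The top view shows the black cap at about (413,223), with the orange cap at (400,256) and the turquoise one at (440,251). The bare burner is at about (274,184), left of the complete one at (340,176). The side view agrees, with the cap at (340,295) and the burner at (298,183).

```bash
python3 - <<'E'
from h import *
s=bot.state();C=cam('top');S=cam('side')
im=cv2.imread('pics/top0.png');hsv=cv2.cvtColor(im,cv2.COLOR_BGR2HSV)
print(hsv[223,405:422].tolist())
m=((hsv[...,1]<60)&(hsv[...,2]<130)).astype(np.uint8)
n,l,st,ce=cv2.connectedComponentsWithStats(m)
for i in range(1,n):
    if st[i,4]>30 and abs(ce[i][0]-413)<15 and abs(ce[i][1]-223)<15: print(st[i],ce[i],ray(C,ce[i],8))
for uv,z in [((413,223),8),((400,256),8),((440,251),8),((274,184),76),((340,177),76),((410,172),14)]: print(uv,ray(C,uv,z).round(0))
for uv,z in [((340,297),8),((293,301),8),((325,335),8),((299,184),76)]: print(uv,ray(S,uv,z).round(0))
for z in(76,):
  big=cv2.resize(im[150:220,235:315],None,fx=7,fy=7,interpolation=cv2.INTER_CUBIC); cv2.imwrite('pics/b.png',big)
E
```

```text
[[103, 33, 93], [103, 33, 92], [103, 33, 93], [100, 35, 87], [102, 33, 78], [104, 35, 80], [103, 34, 89], [98, 35, 87], [92, 43, 77], [90, 45, 68], [96, 36, 70], [101, 35, 80], [101, 32, 88], [101, 32, 88], [101, 33, 86], [103, 34, 89], [100, 34, 91]]
[402 213  22  21 354] [412.78813559 222.83898305] [ 449.32341853 -313.35259736    8.        ]
(413, 223) [ 449. -314.    8.]
(400, 256) [ 331. -265.    8.]
(440, 251) [ 350. -406.    8.]
(274, 184) [574. 178.  76.]
(340, 177) [600. -51.  76.]
(410, 172) [ 634. -308.   14.]
(340, 297) [ 452. -317.    8.]
(293, 301) [ 332. -266.    8.]
(325, 335) [ 352. -408.    8.]
(299, 184) [574. 172.  76.]
```

Emit:
send_rows(plan=[[[1,0.91,-0.1,-0.62,0],[1,0.91,-0.1,-0.62,0],[1,0.91,-0.1,-0.62,0],[1,0.91,-0.1,-0.62,0],[1,0.91,-0.1,-0.62,0],[1,0.91,-0.1,-0.62,0],[1,0.91,-0.1,-0.62,0],[1,0.91,-0.1,-0.62,0]]])

```text
time_s: 0.82
ee_pos: [428.6, 404.8, 239.1]
tcp_rot: [[0.915, 0.0, 0.403], [-0.403, -0.001, 0.915], [0.001, -1.0, -0.001]]
force: [-0.4, 0.3, 0.5]
gripper_width: 91.2
```

Emit:
send_rows(plan=[[[1,0.91,-0.1,-0.62,0],[1,0.91,-0.1,-0.62,0],[1,0.91,-0.1,-0.62,0],[1,0.91,-0.1,-0.62,0],[1,0.91,-0.1,-0.62,0],[1,0.91,-0.1,-0.62,0],[1,0.91,-0.1,-0.62,0],[1,0.91,-0.1,-0.62,0],[1,0.91,-0.1,-0.62,0],[1,0.91,-0.1,-0.62,0]]])

```text
time_s: 1.65
ee_pos: [573.8, 171.8, 263.9]
tcp_rot: [[0.915, -0.0, 0.403], [-0.403, -0.001, 0.915], [-0.0, -1.0, -0.001]]
force: [-0.9, 0.6, 0.4]
gripper_width: 91.2
```

```bash
python3 - <<'E'
from h import *
s=bot.state(); im=bot.capture('wrist');save('w1',im);np.savez('w1.npz',R=s['tcp_rot'],p=s['ee_pos'])
print(s['ee_pos'],s['force'],s['tcp_rot'],s['time_s'],s['joint_positions']); print(proj(cam('wrist',s),[574,175,92]))
E
```

```text
[573.81763261 171.7637974  263.90160759] [-0.88106802  0.62008478  0.36684201] [[ 9.15105731e-01 -4.64988371e-04  4.03213697e-01]
 [-4.03213964e-01 -1.00611062e-03  9.15105178e-01]
 [-1.98356845e-05 -9.99999386e-01 -1.10818740e-03]] 1.65 [ 2.52322407e-01  1.64978463e-01  1.91151459e+00 -9.80563556e-04
  1.06580124e+00 -9.02972966e-01]
[318.470679   178.49775282]
```

View pics/w1.png

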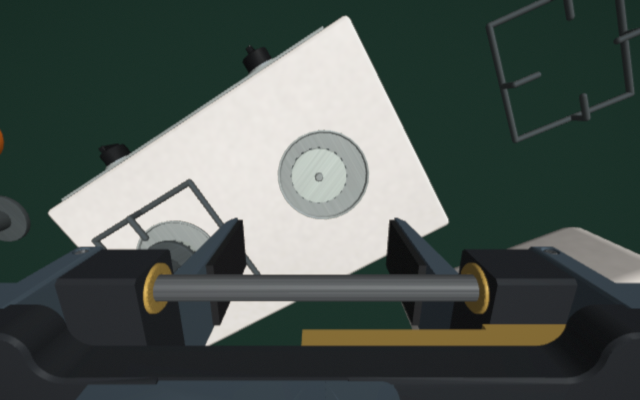

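The wrist view shows the dish centred at about (323,175), with the crown and the pin at (319,177). I'll measure those next, then go to the cap.

```bash
python3 - <<'E'
from h import *
d=np.load('w1.npz');s={'tcp_rot':d['R'],'ee_pos':d['p']};C=cam('wrist',s)
g=cv2.imread('pics/w1.png',0); 
p=g[165:190,305:335]; print(p[::2,::1][4:9].tolist())
# pin: local gradient/dark ring
k=cv2.cvtColor(cv2.imread('pics/w1.png'),cv2.COLOR_BGR2HSV)[...,2]
patch=cv2.GaussianBlur(g,(0,0),.7)[167:188,309:330]
m=(patch<np.median(patch)-12).astype(np.uint8);n,l,st,ce=cv2.connectedComponentsWithStats(m)
for i in range(1,n): print('pin',st[i],ce[i]+[309,167],ray(C,ce[i]+[309,167],100))
e=cv2.Canny(g,20,60)[120:230,265:380]
m2=(g[120:230,265:380]<205).astype(np.uint8)
cs,_=cv2.findContours(m2,cv2.RETR_LIST,cv2.CHAIN_APPROX_NONE)
for c in cs:
    if len(c)>60:
        (x,y),ax,a=cv2.fitEllipse(c);print(len(c),x+265,y+120,ax,ray(C,(x+265,y+120),76),ray(C,(x+265,y+120),92))
cv2.imwrite('pics/w1c.png',cv2.resize(cv2.imread('pics/w1.png')[125:225,270:380],None,fx=6,fy=6,interpolation=cv2.INTER_CUBIC))
R=d['R'];print('to cap view',R.T@(np.array([450,-315,200])-d['p'])/250)
E
```

```text
[[200, 200, 198, 197, 195, 195, 198, 200, 200, 197, 178, 145, 137, 134, 140, 147, 163, 195, 204, 204, 206, 206, 202, 199, 197, 199, 199, 199, 198, 199], [198, 196, 194, 195, 196, 199, 200, 199, 195, 177, 124, 118, 142, 154, 158, 160, 158, 170, 197, 206, 203, 200, 197, 198, 199, 199, 198, 198, 201, 201], [195, 194, 195, 197, 198, 199, 198, 197, 198, 182, 121, 142, 157, 157, 157, 158, 158, 147, 183, 198, 199, 197, 197, 199, 199, 198, 199, 201, 201, 202], [194, 196, 199, 198, 198, 197, 197, 199, 200, 193, 139, 119, 146, 153, 155, 154, 142, 155, 189, 197, 196, 198, 199, 198, 198, 200, 200, 202, 202, 200], [197, 198, 198, 197, 195, 197, 200, 200, 200, 200, 197, 180, 169, 154, 165, 165, 172, 192, 197, 197, 199, 199, 198, 199, 201, 201, 201, 201, 200, 198]]
pin [ 5  5 10 10 84] [318.29761905 176.5952381 ] [570.0598075  176.42501241 100.        ]
254 322.9501609802246 174.40925979614258 (88.82113647460938, 90.82321166992188) [574.97655102 180.8446038   76.        ] [571.56115701 181.91325624  92.        ]
to cap view [ 0.33186001  0.25779552 -1.98117689]
```

View pics/w1c.png

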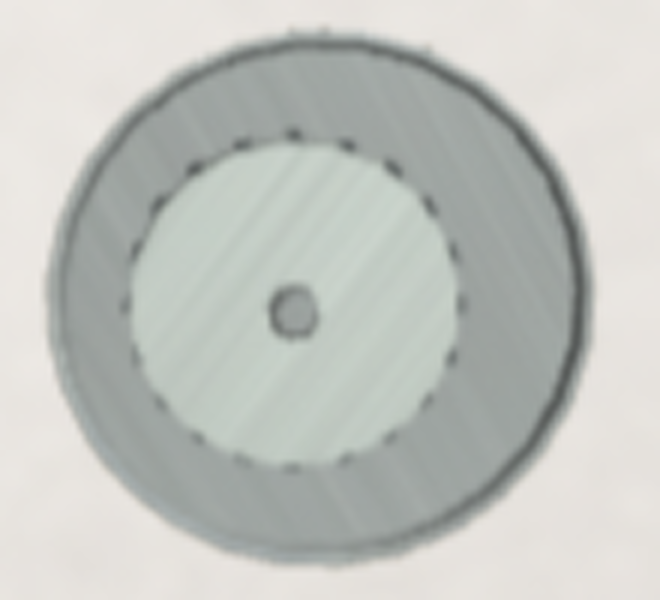

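Emit:
send_rows(plan=[[[1,0.18,0,-1,0],[1,0.18,0,-1,0],[1,0.18,0,-1,0],[1,0.18,0,-1,0],[1,0.18,0,-1,0],[1,0.18,0,-1,0],[1,0.18,0,-1,0],[1,0.18,0,-1,0]]])

```text
time_s: 2.37
ee_pos: [513.7, -75.4, 264.2]
tcp_rot: [[0.915, -0.0, 0.404], [-0.404, -0.001, 0.915], [0.0, -1.0, -0.001]]
force: [0.4, 0.2, -0.0]
gripper_width: 91.1
```

Emit:
send_rows(plan=[[[0.5,0.175,0.1,-1,0],[0.5,0.175,0.2,-1,0],[0.5,0.175,0.34,-1,0],[0.5,0.175,0.34,-1,0],[0.5,0.175,0.34,-1,0],[0.5,0.175,0.34,-1,0],[0.5,0.175,0.34,-1,0],[0.5,0.175,0.34,-1,0],[0.5,0.175,0.34,-1,0],[0.5,0.175,0.34,-1,0]]])

```text
time_s: 3.2
ee_pos: [453.6, -320.3, 179.6]
tcp_rot: [[0.915, -0.0, 0.403], [-0.403, -0.001, 0.915], [-0.0, -1.0, -0.001]]
force: [0.3, 1.0, 0.6]
gripper_width: 68.5
```

```bash
python3 - <<'E'
from h import *
s=bot.state(); im=bot.capture('wrist');save('w2',im);np.savez('w2.npz',R=s['tcp_rot'],p=s['ee_pos'])
C=cam('wrist',s);print(s['ee_pos'],s['gripper_width'],proj(C,[450,-315,8]),proj(C,[450,-315,36]))
hsv=cv2.cvtColor(im,cv2.COLOR_RGB2HSV)
m=((hsv[...,1]<70)&(hsv[...,2]>50)).astype(np.uint8);n,l,st,ce=cv2.connectedComponentsWithStats(m)
for i in range(1,n):
    if st[i,4]>800: print(st[i],ce[i])
crop=cv2.imread('pics/w2.png')[100:240,220:420];cv2.imwrite('pics/w2c.png',cv2.resize(crop,None,fx=4,fy=4,interpolation=cv2.INTER_CUBIC))
E
```

```text
[ 453.60485174 -320.32007379  179.58363475] 68.4737258774724 [318.76140573 175.06777076] [319.0112976  180.63682105]
[  439    37   201   292 36383] [553.6313663  189.54000495]
[ 290  144   63   62 3051] [321.26941986 174.5322845 ]
[  192   217   249   129 10259] [308.6546447  285.07992982]
[    0   246   185   100 10853] [100.85865659 300.54712983]
[   26   359   559    41 10061] [304.74754001 387.61236458]
```

View pics/w2c.png

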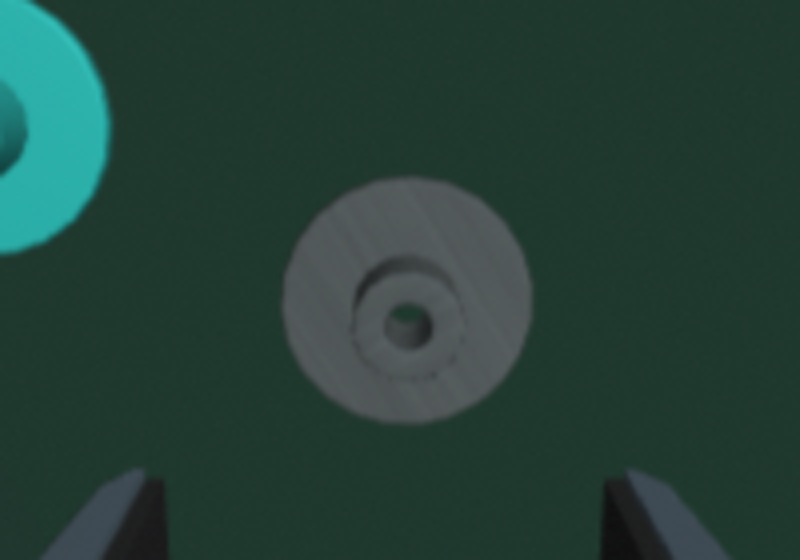

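The disc centre is at about (321.6,174.8) and the top of the collar hole at (321.6,181.5).

```bash
python3 - <<'E'
from h import *
d=np.load('w2.npz');s={'tcp_rot':d['R'],'ee_pos':d['p']};C=cam('wrist',s)
a=ray(C,(321.5,174.7),8);b=ray(C,(321.6,181.4),36);print(a,b)
t=(a+b)/2;t[2]=13;print('move/250',s['tcp_rot'].T@(t-s['ee_pos'])/250)
E
```

```text
[ 450.90492389 -311.8228112     8.        ] [ 451.94576688 -312.72649953   36.        ]
move/250 [-0.02084243  0.66631642  0.0264841 ]
```

Emit:
send_rows(plan=[[[0.5,-0.02,0.1,0.026,0],[0.5,-0.02,0.25,0.026,0],[0.5,-0.02,0.4,0.026,0],[0.5,-0.02,0.5,0.026,0],[0.5,-0.02,0.58,0.026,0],[0.5,-0.02,0.62,0.026,0],[0.5,-0.02,0.65,0.026,0],[0.5,-0.02,0.667,0.026,0],[0.5,-0.02,0.667,0.026,0],[0.5,-0.02,0.667,0.026,0]]])

```text
time_s: 4.08
ee_pos: [452.4, -312.7, 14.0]
tcp_rot: [[0.916, 0.001, 0.402], [-0.402, -0.002, 0.916], [0.002, -1.0, -0.001]]
force: [-0.0, 0.3, 0.7]
gripper_width: 68.5
```

Emit:
send_rows(plan=[[[-0.1,0,0,0,0],[-0.2,0,0,0,0],[-0.3,0,0,0,0],[-0.4,0,0,0,0],[-0.5,0,0,0,0],[-0.6,0,0,0,0],[-0.7,0,0,0,0],[-0.8,0,0,0,0],[-1,0,0,0,0],[-1,0,0,0,0],[-1,0,0,0,0],[-1,0,0,0,0]]], squeeze=20)

```text
time_s: 5.08
ee_pos: [452.4, -312.8, 14.1]
tcp_rot: [[0.916, 0.001, 0.402], [-0.402, -0.002, 0.916], [0.002, -1.0, -0.001]]
force: [-1.3, 0.1, 5.6]
gripper_width: 31.6
```

Emit:
send_rows(plan=[[[-1,0,-0.02,0,0],[-1,0,-0.06,0,0],[-1,0,-0.12,0,0],[-1,0,-0.22,0,0],[-1,0,-0.34,0,0],[-1,0,-0.46,0,0],[-1,0,-0.58,0,0],[-1,0,-0.68,0,0],[-1,0,-0.75,0,0],[-1,0,-0.75,0,0]]])

```text
time_s: 5.92
ee_pos: [453.6, -313.5, 206.1]
tcp_rot: [[0.916, 0.006, 0.402], [-0.402, -0.005, 0.916], [0.007, -1.0, -0.003]]
force: [-0.2, -0.9, -0.7]
gripper_width: 31.7
```

```bash
python3 - <<'E'
from h import *
s=bot.state(); im=bot.capture('wrist');save('w3',im)
C=cam('wrist',s);print(s['ee_pos'],s['gripper_width'],s['force'])
# disc in hand seen below: predicted disc centre
c=s['ee_pos']+np.array([0,0,-14+8]);print(proj(C,c))
crop=cv2.imread('pics/w3.png')[160:360,190:450];cv2.imwrite('pics/w3c.png',cv2.resize(crop,None,fx=3,fy=3,interpolation=cv2.INTER_CUBIC))
E
```

```text
[ 453.62329777 -313.48539591  206.06727511] 31.74410934903162 [-0.18101872 -0.94325483 -0.69072395]
[316.04218429 238.20441562]
```

View pics/w3c.png

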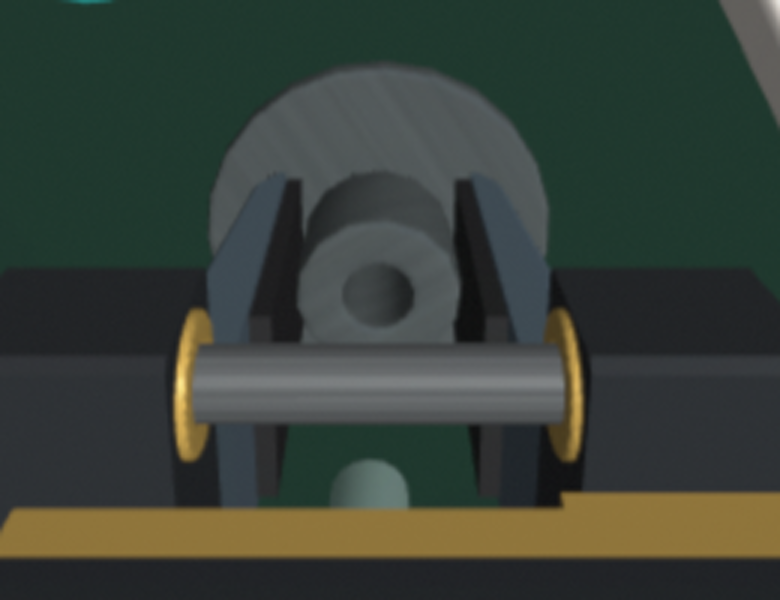

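```bash
python3 - <<'E'
from h import *
s=bot.state();C=cam('wrist',s);R=s['tcp_rot'];p=s['ee_pos'];print(p,R.round(4).tolist())
h=ray(C,(315.7,257.7),p[2]+22); o=R.T@(h-p);print('hole in tool',o)
e=R[:,0]*o[0]+R[:,2]*o[2]
pin=np.array([570.,176.7,0]); t=pin-e;t[2]=206
print(t,'move',R.T@(t-p)/250)
E
```

```text
[ 452.91582553 -312.93877296  203.82071088] [[0.9157, 0.0041, 0.4019], [-0.4019, -0.0042, 0.9157], [0.0054, -1.0, -0.0022]]
hole in tool [ -1.0090968  -22.00530849  -0.22824362]
[571.01573628 176.50346264 206.        ] move [-0.35417659 -0.01495272  1.98253172]
```

Emit:
send_rows(plan=[[[-1,-0.02,0,0.06,0],[-1,-0.05,0,0.2,0],[-1,-0.08,0,0.35,0],[-1,-0.12,0,0.5,0],[-1,-0.15,0,0.65,0],[-1,-0.17,0,0.8,0],[-1,-0.177,0,0.92,0],[-1,-0.177,0,0.99,0],[-1,-0.177,0,0.99,0]]])

```text
time_s: 6.72
ee_pos: [511.7, -65.1, 201.8]
tcp_rot: [[0.917, 0.002, 0.399], [-0.399, -0.003, 0.917], [0.003, -1.0, -0.002]]
force: [0.2, -0.1, -0.8]
gripper_width: 31.4
```

Emit:
send_rows(plan=[[[-1,-0.02,0,0.06,0],[-1,-0.05,0,0.2,0],[-1,-0.08,0,0.35,0],[-1,-0.12,0,0.5,0],[-1,-0.15,0,0.65,0],[-1,-0.17,0,0.8,0],[-1,-0.177,0,0.92,0],[-1,-0.177,0,0.99,0],[-1,-0.177,0,0.99,0],[-1,-0.177,0,0.99,0],[-1,-0.177,0,0.99,0]]])

```text
time_s: 7.63
ee_pos: [569.1, 178.6, 200.2]
tcp_rot: [[0.917, 0.001, 0.4], [-0.4, -0.004, 0.917], [0.002, -1.0, -0.003]]
force: [0.5, 0.0, -1.4]
gripper_width: 31.6
```

```bash
cat > m.py <<'E'
from h import *
s=bot.state();R=s['tcp_rot'];p=s['ee_pos'];print(s['time_s'],p.round(2),R.round(4).tolist(),s['force'].round(2),s['ft_torque'].round(2),s['gripper_width'])
t=np.array([571.,176.5,118]);print('move',(R.T@(t-p)/250).round(4))
E
python3 m.py
```

```text
7.6333 [569.11 178.61 200.24] [[0.9167, 0.0007, 0.3996], [-0.3996, -0.0039, 0.9167], [0.0022, -1.0, -0.0033]] [ 0.5   0.02 -1.44] [-0.01  0.01  0.  ] 31.617170848608648
move [ 0.0096  0.329  -0.0036]
```

Emit:
send_rows(plan=[[[-1,0.01,0.03,-0.004,0],[-1,0.01,0.09,-0.004,0],[-1,0.01,0.16,-0.004,0],[-1,0.01,0.22,-0.004,0],[-1,0.01,0.27,-0.004,0],[-1,0.01,0.3,-0.004,0],[-1,0.01,0.32,-0.004,0],[-1,0.01,0.328,-0.004,0],[-1,0.01,0.328,-0.004,0],[-1,0.01,0.328,-0.004,0],[-1,0.01,0.328,-0.004,0]]])

```text
time_s: 8.55
ee_pos: [571.5, 176.5, 118.9]
tcp_rot: [[0.917, 0.002, 0.4], [-0.4, -0.004, 0.917], [0.003, -1.0, -0.003]]
force: [-0.3, -0.5, -1.8]
gripper_width: 31.7
```

```bash
python3 m.py
```

```text
8.55 [571.46 176.47 118.94] [[0.9167, 0.0017, 0.3996], [-0.3996, -0.0037, 0.9167], [0.0031, -1.0, -0.0027]] [-0.27 -0.51 -1.78] [-0.06 -0.01  0.01] 31.693899808295274
move [-0.0018  0.0038 -0.0006]
```

Emit:
send_rows(plan=[[[-1,-0.002,0.004,0,0],[-1,-0.002,0.007,0,0],[-1,-0.002,0.01,0,0],[-1,-0.002,0.013,0,0],[-1,-0.002,0.016,0,0],[-1,-0.002,0.018,0,0],[-1,-0.002,0.02,0,0],[-1,-0.002,0.022,0,0],[-1,-0.002,0.022,0,0]]])

```text
time_s: 9.3
ee_pos: [571.0, 176.6, 113.3]
tcp_rot: [[0.917, 0.002, 0.4], [-0.4, -0.004, 0.917], [0.003, -1.0, -0.003]]
force: [-0.3, -0.4, -1.7]
gripper_width: 31.9
```

Emit:
send_rows(plan=[[[-1,0,0.002,0,0],[-1,0,0.004,0,0],[-1,0,0.006,0,0],[-1,0,0.008,0,0],[-1,0,0.008,0,0]]])

```text
time_s: 9.72
ee_pos: [570.9, 176.6, 111.2]
tcp_rot: [[0.917, 0.002, 0.4], [-0.4, -0.004, 0.917], [0.003, -1.0, -0.003]]
force: [-0.9, 0.4, -1.0]
gripper_width: 31.7
```

Emit:
send_rows(plan=[[[-1,0,0.002,0,0],[-1,0,0.004,0,0],[-1,0,0.006,0,0],[-1,0,0.008,0,0],[-1,0,0.01,0,0],[-1,0,0.01,0,0]]])

```text
time_s: 10.22
ee_pos: [570.9, 176.6, 108.6]
tcp_rot: [[0.917, 0.001, 0.4], [-0.4, -0.004, 0.917], [0.003, -1.0, -0.003]]
force: [-1.7, -0.1, -1.1]
gripper_width: 32.0
```

Emit:
send_rows(plan=[[[-1,0,0.002,0,0],[-1,0,0.004,0,0],[-1,0,0.006,0,0],[-1,0,0.007,0,0],[-1,0,0.007,0,0]]])

```text
time_s: 10.63
ee_pos: [570.8, 176.6, 106.8]
tcp_rot: [[0.917, 0.001, 0.4], [-0.4, -0.004, 0.917], [0.003, -1.0, -0.003]]
force: [0.1, 0.3, -1.1]
gripper_width: 32.1
```

Emit:
send_rows(plan=[[[-1,0,0.001,0,0],[-1,0,0.002,0,0],[-1,0,0.003,0,0],[-1,0,0.003,0,0]]])

```text
time_s: 10.97
ee_pos: [570.9, 176.5, 106.1]
tcp_rot: [[0.917, 0.001, 0.4], [-0.4, -0.004, 0.917], [0.003, -1.0, -0.003]]
force: [-1.1, -1.9, 2.4]
gripper_width: 32.0
```

The force rose at TCP z = 106.1, which is the expected seated height of 92 + 14. I'll release gently.

Emit:
send_rows(plan=[[[-0.25,0,0,0,0],[-0.2,0,0,0,0],[-0.15,0,0,0,0],[-0.1,0,0,0,0],[0,0,0,0,0],[0.1,0,0,0,0],[0.2,0,0,0,0],[0.3,0,0,0,0],[0.3,0,0,0,0]]], squeeze=5)

```text
time_s: 11.72
ee_pos: [570.9, 176.5, 106.1]
tcp_rot: [[0.917, 0.001, 0.4], [-0.4, -0.004, 0.917], [0.003, -1.0, -0.003]]
force: [0.1, 0.3, 0.2]
gripper_width: 58.9
```

Emit:
send_rows(plan=[[[0.3,0,-0.02,0,0],[0.3,0,-0.06,0,0],[0.3,0,-0.15,0,0],[0.3,0,-0.27,0,0],[0.3,0,-0.4,0,0],[0.3,0,-0.5,0,0],[0.3,0,-0.6,0,0],[0.3,0,-0.63,0,0],[0.3,0,-0.63,0,0],[0.3,0,-0.63,0,0]]])

```text
time_s: 12.55
ee_pos: [570.5, 177.1, 263.6]
tcp_rot: [[0.917, 0.002, 0.4], [-0.4, -0.004, 0.917], [0.003, -1.0, -0.003]]
force: [-0.3, -0.9, -1.3]
gripper_width: 58.7
```

```bash
python3 - <<'E'
from h import *
s=bot.state(); im=bot.capture('wrist');save('w4',im);sd=bot.capture('side');save('s4',sd);np.savez('w4.npz',R=s['tcp_rot'],p=s['ee_pos'])
C=cam('wrist',s);print(s['time_s'],s['ee_pos'],s['force'])
hsv=cv2.cvtColor(im,cv2.COLOR_RGB2HSV)
print(proj(C,[570,176.7,100]),proj(C,[570,176.7,128]))
a=cv2.resize(im[110:240,220:420],(600,390),interpolation=cv2.INTER_CUBIC);b=cv2.resize(sd[150:215,250:350],(600,390),interpolation=cv2.INTER_CUBIC)
b=b[:200] if 0 else b[100:310]
save('f4',np.vstack([a,b]))
E
```

```text
12.55 [570.50205899 177.09511481 263.56161568] [-0.34975377 -0.87567032 -1.28770662]
[315.70381933 180.42683646] [315.64840156 186.63801827]
```

View pics/f4.png

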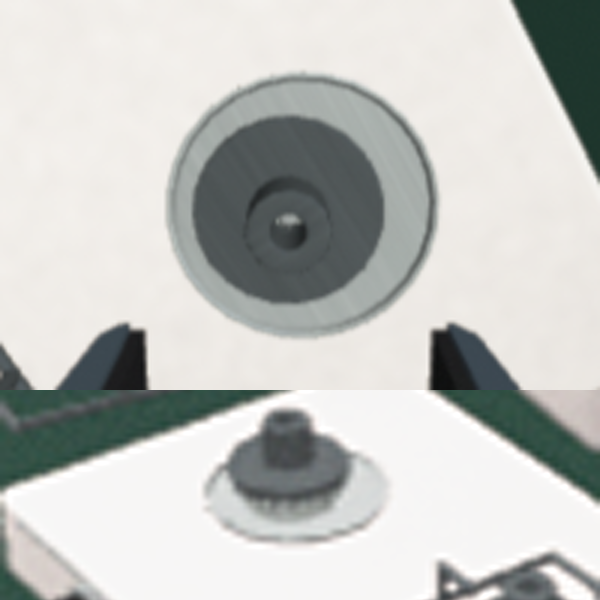

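The wrist and side views show the cap level on the crown. Its disc centre is at about (316.2,179.7) px, and the pin projects to (315.7,180.4), so they agree within 1 mm. I'm handing in.

```bash
python3 -c "
from station import bot
print(bot.hand_in())"
```

```text
the job is handed in; nothing more can be done
None
```

I picked the black cap up by its collar, set it on the bare burner's crown over the off-centre pin, released it, backed the arm clear and handed the job in. `hand_in` reports no verdict.

- **Fit:** The hole went over the pin on the first descent, so I didn't need to slide it about. The force stayed flat past the height of the pin's tip. It rose by only about 3.5 N at TCP z = 106.1 mm, which matches the cap lying flush (92 mm crown top plus the 14 mm grip offset).
- **Last pictures:** After release, the wrist view put the disc centre within about 1 mm of the pin, and the side view showed the cap level. The pictures alone were too coarse to prove the seating height, so that rests on the contact height and the force.
- **Other checks:** The job took about 12.6 s. No check failed or disagreed. I kept clear of the bystanders but did not measure their positions again at the end.

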